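# Dock the parts box in its lane without bumping the rails

### The arm

A 7-joint arm with a two-finger parallel gripper is mounted at the origin on a cart in front of the work surface, level with it; the furniture and walls round the work are solid. World frame = base frame: x ahead of the robot, y to its left, z up, the work surface at z = 0. Lengths are in m, angles in rad, forces in N, time in s.
With the tool pointing down it reaches from about 0.425 to 0.925 m from the base axis. Payload 6.8 kg.
Tool frame: the origin (TCP) lies on the front face of the gripper's body, between the roots of the fingers; the fingertips stand 73 mm ahead of it and the grasp point (between the pads) lies 54 mm ahead of it (tcp_to_tips is the distance from the TCP to the fingertips, in m); z points along the fingers, x is the direction in which the jaws open and shut, and the axes are right-handed (so a half turn about z gives the same grasp; the last joint's range is limited). The gripper opens to 85 mm and grips with 20 to 120 N. Pads are 22 mm wide; open, the fingers measure 114 mm over their backs; the gripper's body (76 mm by 85 mm) begins 54 mm behind the grasp point. The pads swing forward as they close: fully open they stand 13 mm farther back than shut.
Start: joints at [-1.311, 0.477, 0.022, 1.555, -0.011, 1.109, -0.083], TCP at [0.243, 0.63, 0.304] pointing down, gripper open.
Joint ranges: [-2.96, 2.96], [-0.34, 2.1], [-1.41, 1.46], [0.24, 2.44], [-1.37, 4.51], [0.17, 1.92], [-2.96, 2.96]. Speed limits (rad/s): [2.39, 2.39, 3.14, 3.14, 3.14, 3.14, 3.14].

### API

Orientations are given as a unit quaternion [w, x, y, z].
In Python, from station import get_obs, read_camera, hand_in, look_for, silhouettes, tcp_to_tips gives the robot as it stands. The module is installed in compiled form; this text tells all that it offers.
- The arm moves only by the tool apply_moves, never from a script. Its argument "moves" is a list of rows, each a list of 3 entries, a list of its own where there are three numbers: the shift along the tool's x, y, z in units of 25 mm (1.0 is 25 mm), then the turn, a rotation vector about the tool's x, y, z in units of 10 degrees (1.0 is 10 degrees), then the gripper's target within -1 to 1 (fully open at 1, half-way at 0, shut at -1). In form: [[[dx, dy, dz], [rx, ry, rz], jaw], ...]. A call has 1 to 20 rows; each row is the pose to reach, as a shift and turn from the pose commanded when the call began, along the tool's axes at that moment; what a row does not reach only later rows make up. A row lasts 1/8 s, in which the tool goes at most 62.5 mm and 10.7 degrees, less where a joint would pass 70% of its speed; a pose out of reach is approached as far as the arm can. A call with a gripper value outside its range is refused whole. The fingers move at their own pace and stop on an object; "force" is the grip in N (left out, the last holds). Time passes only in rows, so rows that repeat a pose let the fingers close. It gives the time, the measured TCP pose, the force and the opening at its end, in the units of the state.
- get_obs(): the state, without advancing time (a new reading comes with each control period).
- read_camera(name): name is "scene" or "top"; returns a dict with "color" (400x640x3 uint8, red, green, blue), "mtx" (3x3 intrinsics, pixels), "eye" and "rotation" of the camera in the world. Camera axes: x right, y up, looking along -z (the intrinsics and any distortion apply to the point x, -y, -z); pixel columns grow to the right and rows downward; lengths in m; the calibration is good to about 2 mm. A picture is of the moment at which its call begins. There is no depth.
- hand_in(): hands the job in, once; it reports no verdict.
Trained networks look in the newest picture that a camera, given by its name, has taken for a name from the list of things; names that differ only in an ending like _2 or _b are one class to them, and where a whole thing is asked for, a point or a joint stands for the part that bears it (a point fixed in the world has none). Each returns a list of dicts, best first, with "conf" (0 to 1); they miss things now and then, are a little off and sometimes report something else, mostly with a low value. They report only what shows in the picture. A call takes as long as a camera call.
- look_for(camera, query): "pixel" ([row, column] in pixels, amid what is visible of it).
- silhouettes(camera, query): "mask" (400x640 bool, what is visible of it) and "pixel" ([row, column] in pixels, amid what is visible of it).
The state is a dict: "t": time; "q": joint angles; "joint_vel": joint speeds; "joint_torque": joint torques, N m; "eef_pos": TCP position; "tool_rot": TCP orientation; "contact_force": force on the tool from outside, world axes, zero at the start; "torque": the same for the moment, N m; "gripper_width": opening from 0.0 (shut) to 1.0 (fully open).
Only numpy, scipy, OpenCV 4.12 (cv2) and the standard library are available. Lean on these libraries where they do the work, as an engineer would, in place of code of your own. Each camera call takes 0.05 s, during which the arm holds its last target.

### The job

Push the flat clear parts box on the bench down the lane between the two aluminium guide rails until its front edge rests against the stop bar at the end. The rails have just been set in position: neither the box nor the robot may touch either rail, so square the box up to the lane first. Only push it along the bench with the fingers, never lift, tip or carry it, and leave the oil bottle and the hex nut beside the left rail where they are.

Things in the scene. Friction and masses are not known exactly. Their poses are not given: they have to be found in the camera images.
- parts_box: flat closed box of clear plastic, loose on the bench: 130 mm along its x (-64 to +66 mm from the origin), 160 mm along its y (+-80 mm), 26 mm high, about 0.3 kg. Origin at the underside, z up. Starts before the lane's mouth, x within 9 degrees of the lane's x, front (+x) face 50 to 65 mm short of the mouth, 10 to 40 mm to the left of the centre line. Slides with friction, no coasting
- lane: fixed lane: two parallel rails and a stop bar across their far end, no floor of its own. Origin on the bench top (z = 0) at the mouth, midway between the rails; x down the lane, away from the robot, y left. 180 mm clear between the rails (y -90 to +90); rails from x = 0 to 110 mm; stop bar's near face at x = 110 mm, 14 thick, 30 high. Box home: its origin at x = 44 mm, rear 20 mm outside the mouth
- rail_left: left guide rail of the lane (fixed): aluminium profile 110 mm long, 14 mm thick, 30 mm high (screw heads to 34 mm). Origin on the bench top at its mouth end, in the middle of its thickness (97 mm to the left of the lane's centre line); x axis along the rail, away from the robot
- rail_right: right guide rail of the lane (fixed), like the left one, 97 mm to the right of the lane's centre line. Bins and an open compartment box (up to 70 mm high, its lid folded back) stand close by to the right of it and of the box, so there is little room on that side; the left side is open
- oil_bottle: small upright bottle with a red pointed cap, 35 mm across, 107 mm high, loose, on the bench just outside the left rail; origin at the centre of its underside. Leave alone
- nut: large steel hex nut lying flat, 30x35x16 mm, loose, on the bench just outside the left rail, beyond the bottle; origin at the centre of its underside. Leave alone

How it is judged:
By the outcome, as a careful person would: the job done as asked, in the order asked, and still so for the second after the job is handed in, with the robot touching nothing.
It also fails if it takes over 64 s, if anything falls off the work surface, if the arm or the gripper's body presses on something with over 40 N, if the wrist force passes 120 N, or if a joint passes its speed limit or range.

## Working session

There is one attempt and no reset: what is moved stays moved. The work goes in short steps, Python scripts to look and compute and a tool call to move; the robot and the scene stay as the last step left them, time stands still between calls to the robot, and variables do not carry over. Pictures are saved under pics/ and viewed, and the job is handed in when it is done.

Besides the shell and the picture viewer there is one more tool, called after "Request:" as name(argument=value, ...), one argument or row to a line, values as JSON. apply_moves: Moves the arm, as the interface text tells. Its arguments: {"type":"object","properties":{"moves":{"type":"array"},"force":{"type":"number"}},"required":["moves"]}

```bash
mkdir -p pics; ls
python3 - <<'E'
from station import *
import cv2,numpy as np
o=get_obs(); print({k:np.round(v,3) for k,v in o.items()}, tcp_to_tips if not callable(tcp_to_tips) else tcp_to_tips())
for c in ["scene","top"]:
    r=read_camera(c); cv2.imwrite(f"pics/{c}0.png",r["color"][...,::-1]); print(c,r["mtx"],r["eye"],r["rotation"],[k for k in r])
    for q in ["parts_box","lane","rail_left","rail_right","oil_bottle","nut"]:
        print(c,q,[(round(d["conf"],2),np.round(d["pixel"]),int(d["mask"].sum())) for d in silhouettes(c,q)][:3])
E
```

```text
pics
{'t': np.float64(0.0), 'q': array([-1.311,  0.478,  0.022,  1.557, -0.012,  1.109, -0.083]), 'joint_vel': array([ 0.   ,  0.   ,  0.002,  0.001, -0.002, -0.001, -0.   ]), 'joint_torque': array([-1.0000e-03, -5.9645e+01,  1.6080e+00, -2.8120e+01,  1.2000e-02,
        9.0000e-03,  0.0000e+00]), 'eef_pos': array([0.243, 0.629, 0.303]), 'tool_rot': array([ 0.001,  0.824,  0.566, -0.001]), 'contact_force': array([ 0.799, -0.925,  0.257]), 'torque': array([-0.05 , -0.016,  0.018]), 'gripper_width': np.float64(0.997)} 0.0726
scene [[432.57831917   0.         312.47626239]
 [  0.         432.57831917 196.95228315]
 [  0.           0.           1.        ]] [-0.10039801  0.71174282  0.58059817] [-0.49139665 -0.22969358  0.35854245  0.75974832] ['color', 'mtx', 'eye', 'rotation']
scene parts_box [(0.81, array([227., 359.]), 4348)]
scene lane [(0.68, array([162., 322.]), 786)]
scene rail_left [(0.57, array([206., 278.]), 266)]
scene rail_right [(0.72, array([162., 330.]), 492)]
scene oil_bottle [(0.91, array([214., 266.]), 633)]
scene nut [(0.71, array([212., 250.]), 175)]
top [[461.56203771   0.         316.69181873]
 [  0.         461.56203771 197.73873965]
 [  0.           0.           1.        ]] [0.40118875 0.42697693 0.9050038 ] [ 0.71187227  0.04117968 -0.05157123 -0.69920134] ['color', 'mtx', 'eye', 'rotation']
top parts_box [(0.94, array([257., 339.]), 5722)]
top lane [(0.82, array([142., 302.]), 2137)]
top rail_left [(0.64, array([186., 264.]), 466)]
top rail_right [(0.91, array([142., 355.]), 542)]
top oil_bottle [(0.77, array([209., 250.]), 296), (0.26, array([144., 358.]), 551)]
top nut [(0.51, array([179., 248.]), 167)]
```

Run:
```python
import cv2
for c in ["scene","top"]:
    i=cv2.imread(f"pics/{c}0.png"); cv2.imwrite(f"pics/{c}0f.png",i)
i=cv2.imread("pics/top0.png")[110:330,210:430]; cv2.imwrite("pics/top0z.png",cv2.resize(i,(600,600),interpolation=2))
i=cv2.imread("pics/scene0.png")[110:290,210:450]; cv2.imwrite("pics/scene0z.png",cv2.resize(i,(800,600),interpolation=2))
```

```text
(no output)
```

View pics/top0.png

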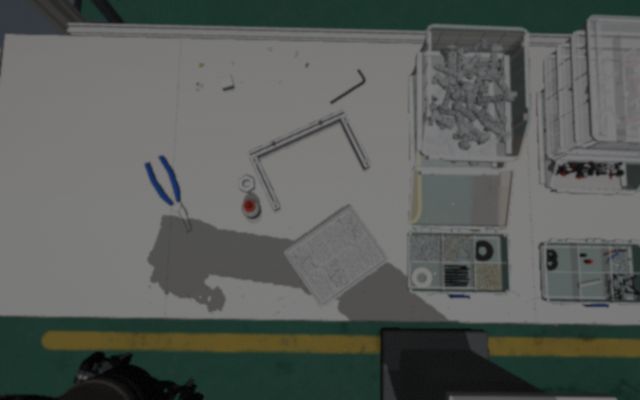

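View pics/top0z.png

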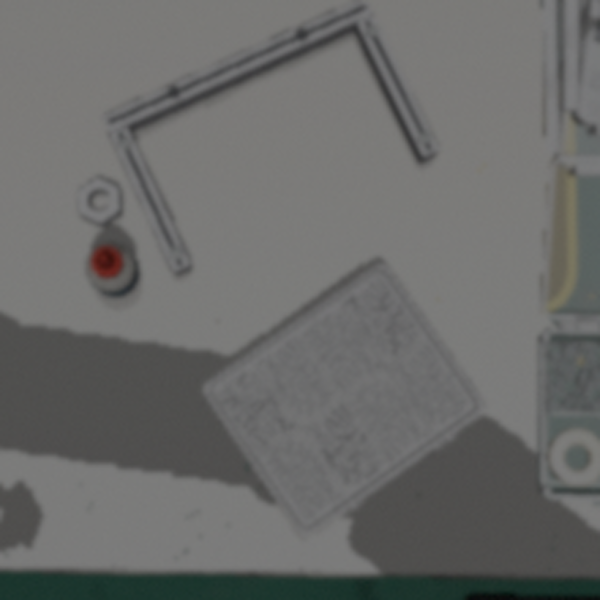

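View pics/scene0z.png

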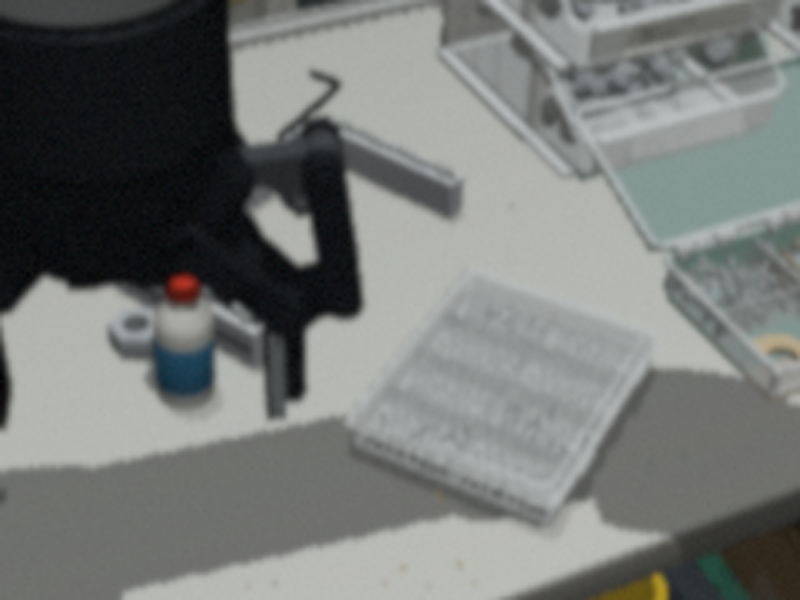

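```bash
cat > h.py <<'E'
import numpy as np,cv2
from scipy.spatial.transform import Rotation as R
from scipy.optimize import least_squares
def cam(r):
    q=r["rotation"]; return dict(K=np.array(r["mtx"]),e=np.array(r["eye"]),M=R.from_quat([q[1],q[2],q[3],q[0]]).as_matrix())
def proj(c,P):
    p=(np.atleast_2d(P)-c["e"])@c["M"]; p=p*[1,-1,-1]
    u=p@c["K"].T; return u[:,:2]/u[:,2:]
def place(pose,P):
    x,y,a=pose; P=np.atleast_2d(P).astype(float); c,s=np.cos(a),np.sin(a)
    return np.c_[x+c*P[:,0]-s*P[:,1], y+s*P[:,0]+c*P[:,1], P[:,2]]
def ray(c,uv,z):
    K=c["K"]; d=np.array([(uv[0]-K[0,2])/K[0,0],-(uv[1]-K[1,2])/K[1,1],-1.]); d=c["M"]@d
    return c["e"]+d*(z-c["e"][2])/d[2]
def fit(c,pts,uv,x0):
    s=least_squares(lambda p:(proj(c,place(p,pts))-uv).ravel(),x0,x_scale=[.1,.1,.1]); return s.x,s.fun
BOX=np.array([[.066,.08,.026],[.066,-.08,.026],[-.064,-.08,.026],[-.064,.08,.026]])
# lane top pts: left rail mouth in/out, right rail mouth in/out
def poly(c,img,pose,P,col=(0,255,0),s=1,o=(0,0)):
    u=(proj(c,place(pose,P))-o)*s
    cv2.polylines(img,[np.round(u).astype(int)],True,col,1)
def rect(x0,x1,y0,y1,z): return np.array([[x0,y0,z],[x1,y0,z],[x1,y1,z],[x0,y1,z]])
LANE=[rect(0,.11,.09,.104,.03),rect(0,.11,-.104,-.09,.03),rect(.11,.124,-.104,.104,.03),rect(0,.11,.09,.104,0),rect(0,.11,-.104,-.09,0)]
E
python3 - <<'E'
from h import *
from station import *
r=read_camera("top"); c=cam(r)
z=600/220
f=lambda l:(np.array(l)+.5)/z-.5+[210,110]
box=f([(204,385),(380,262),(482,407),(302,533)])
for p in box: print(ray(c,p,.026))
pb,e=fit(c,BOX,box,[.45,.4,.5]); print(pb,np.degrees(pb[2]),e)
lp=f([(190,267),(173,274),(437,152),(420,161)])
L=np.array([[0,.09,.03],[0,.104,.03],[0,-.104,.03],[0,-.09,.03]])
for p in lp: print(ray(c,p,.03))
pl,e=fit(c,L,lp,[.55,.4,.4]); print(pl,np.degrees(pl[2]),e)
img=cv2.resize(r["color"][110:330,210:430,::-1].copy(),(600,600),interpolation=2)
poly(c,img,pb,BOX,(0,255,0),z,(210,110))
for q in LANE: poly(c,img,pl,q,(0,255,255),z,(210,110))
cv2.imwrite("pics/ov1.png",img)
for n,zz in(("oil_bottle",.1),("nut",.016)):
    d=silhouettes("top",n)
    if d: print(n,ray(c,d[0]["pixel"][::-1],zz))
rs=read_camera("scene"); cs=cam(rs)
img=cv2.resize(rs["color"][110:290,210:450,::-1].copy(),(800,600),interpolation=2); z=10/3
poly(cs,img,pb,BOX,(0,255,0),z,(210,110))
for q in LANE: poly(cs,img,pl,q,(0,255,255),z,(210,110))
cv2.imwrite("pics/ov1s.png",img)
E
```

```text
[0.41494783 0.47418551 0.026     ]
[0.50303437 0.35272956 0.026     ]
[0.40309444 0.28108481 0.026     ]
[0.31561395 0.40465748 0.026     ]
[0.40857903 0.3775357  0.61942739] 35.490575322360705 [-3.58923998 -0.55389469  1.0700285  -2.94362129  3.07989164  0.14824501
 -0.50844271  3.05913213]
[0.49656889 0.48586804 0.03      ]
[0.49143716 0.4975779  0.03      ]
[0.58182454 0.31321556 0.03      ]
[0.57509116 0.32526545 0.03      ]
[0.5362553  0.40545963 0.45547193] 26.096619445756343 [-0.21741286 -0.05450168 -0.68742465  0.47385784  0.59554142 -0.07905665
  0.32731313 -0.37719666]
oil_bottle [0.48631904 0.5255901  0.1       ]
nut [0.54772301 0.55480995 0.016     ]
```

View pics/ov1.png

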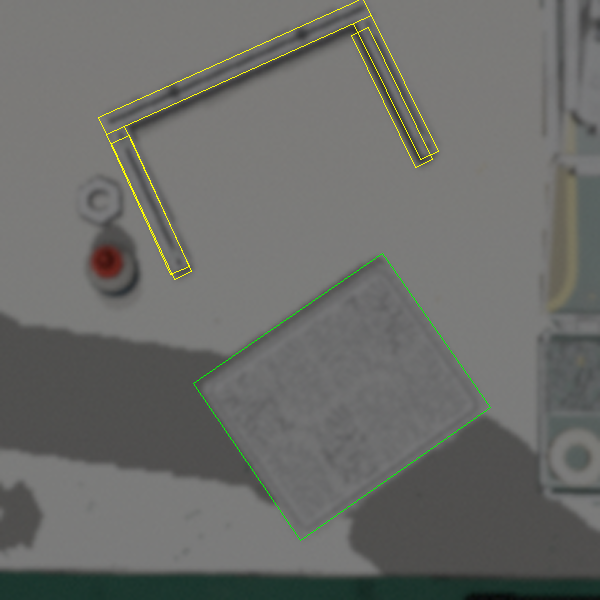

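View pics/ov1s.png

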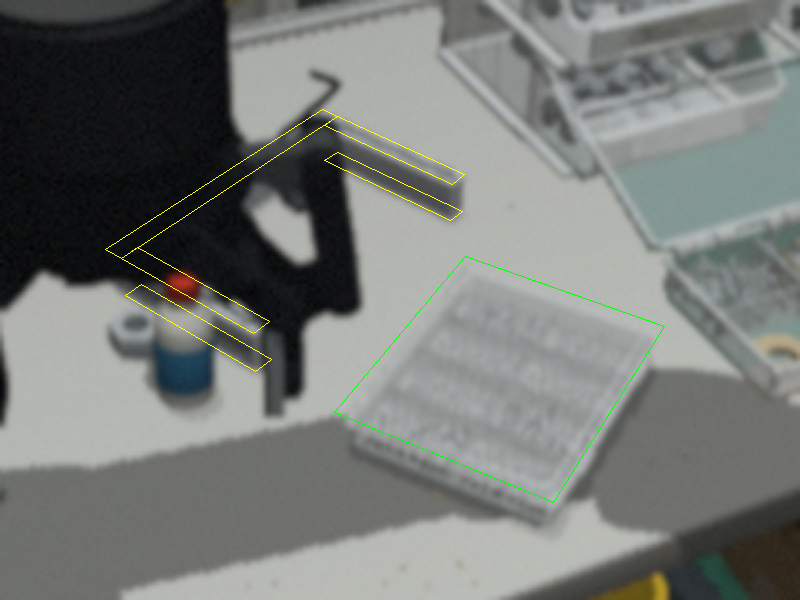

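Run:
```python
from h import *
from station import *
pb=[.40858,.37754,.6194]
B0=BOX*[1,1,0]
out=[]
for n,(x,y,w,h) in (("top",(270,195,130,120)),("scene",(300,180,130,100))):
    r=read_camera(n); c=cam(r); z=600/w
    img=cv2.resize(r["color"][y:y+h,x:x+w,::-1].copy(),None,fx=z,fy=z,interpolation=2)
    img=cv2.convertScaleAbs(img,alpha=1.6 if n=="top" else 1.1)
    for P,col in((BOX,(0,255,0)),(B0,(0,0,255))):
        u=(proj(c,place(pb,P))-[x,y]+.5)*z-.5; cv2.polylines(img,[np.round(u).astype(int)],True,col,1)
    cv2.imwrite(f"pics/ov2{n}.png",img)
```

```text
(no output)
```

View pics/ov2top.png

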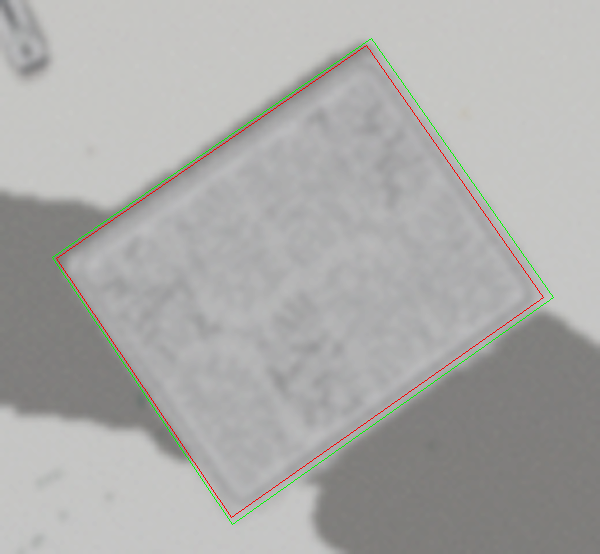

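View pics/ov2scene.png

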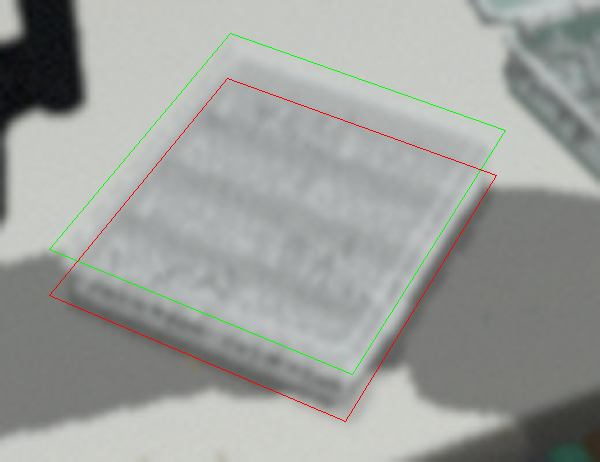

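```bash
cat >> h.py <<'E'
LP=np.array([.5363,.4055,.4555])
def l2w(x,y): return place(LP,[[x,y,0]])[0,:2]
def w2l(p):
    d=np.array(p[:2])-LP[:2]; c,s=np.cos(LP[2]),np.sin(LP[2]); return np.array([c*d[0]+s*d[1],-s*d[0]+c*d[1]])
def goal(lx,ly,z,jaw):  # jaw: yaw of tool x relative to lane, deg
    from station import get_obs
    o=get_obs(); q=o["tool_rot"]; r=R.from_quat([q[1],q[2],q[3],q[0]])
    a=LP[2]+np.radians(jaw); T=np.array([[np.cos(a),np.sin(a),0],[np.sin(a),-np.cos(a),0],[0,0,-1]])
    d=r.as_matrix().T@(np.r_[l2w(lx,ly),z]-o["eef_pos"])
    rv=(r.inv()*R.from_matrix(T)).as_rotvec(degrees=True)
    print("shift",np.round(d/.025,3),"turn",np.round(rv/10,3),"now lane",np.round(w2l(o["eef_pos"])*1e3,1),"z",round(o["eef_pos"][2]*1e3,1),"yaw rel",round(np.degrees(np.arctan2(*r.as_matrix()[[1,0],0]) - LP[2]),2),"F",np.round(o["contact_force"],1),"t",round(float(o["t"]),2),"w",round(float(o["gripper_width"]),2))
E
python3 - <<'E'
from h import *
from station import *
r=read_camera("top"); c=cam(r); z=600/220
f=lambda p:(np.array(p)+.5)/z-.5+[210,110]
# line directions check (zoom px), z=.03
for a,b in (((135,128),(355,25)),((190,267),(128,133)),((420,161),(355,30)),((173,274),(112,140))):
    A,B=ray(c,f(a),.03),ray(c,f(b),.03); print(w2l(A),w2l(B),np.linalg.norm(A-B))
goal(-.137,.19,.2,0)
E
```

```text
[0.10620884 0.08380621] [ 0.10861703 -0.09010576] 0.17392863776703588
[-0.00032535  0.08965198] [0.10499822 0.08977054] 0.10532363862805456
[-0.00046004 -0.0891186 ] [ 0.10527518 -0.08851141] 0.10573695962559047
[0.00021744 0.10242542] [0.10515004 0.10207484] 0.10493318792663474
shift [-3.005  4.888  4.156] turn [-0.    -0.     4.283] now lane [-165.   330.7] z 303.9 yaw rel 42.83 F [ 0.9 -0.4  0.4] t 1.05 w 1.0
```

Request:
apply_moves(
  moves=[
    [[-0.6,1.0,0.8],[0,0,0.85],1],
    [[-1.2,2.0,1.7],[0,0,1.7],1],
    [[-1.8,2.9,2.5],[0,0,2.6],1],
    [[-2.4,3.9,3.3],[0,0,3.4],1],
    [[-3.0,4.88,4.15],[0,0,4.28],1],
    [[-3.0,4.88,4.15],[0,0,4.28],1],
    [[-3.0,4.88,4.15],[0,0,4.28],1],
  ],
)

```text
t: 1.92
eef_pos: [0.3291, 0.517, 0.2006]
tool_rot: [-0.001, 0.974, 0.227, 0.0]
contact_force: [0.0, 1.0, 0.8]
gripper_width: 0.998
```

```bash
sed -i 's/np.degrees(np.arctan2(\*r.as_matrix()\[\[1,0\],0\]) - LP\[2\])/np.degrees(np.arctan2(*r.as_matrix()[[1,0],0])-LP[2])/' h.py
python3 - <<'E'
from h import *
from station import *
goal(-.137,.165,.09,0)
r=read_camera("scene"); cv2.imwrite("pics/s2.png",r["color"][...,::-1])
r=read_camera("top"); cv2.imwrite("pics/t2.png",r["color"][...,::-1])
E
```

```text
shift [-0.006  1.057  4.425] turn [-0.006 -0.003  0.016] now lane [-137.   191.3] z 200.6 yaw rel 0.16 F [0.  1.  0.8] t 1.93 w 1.0
```

View pics/s2.png

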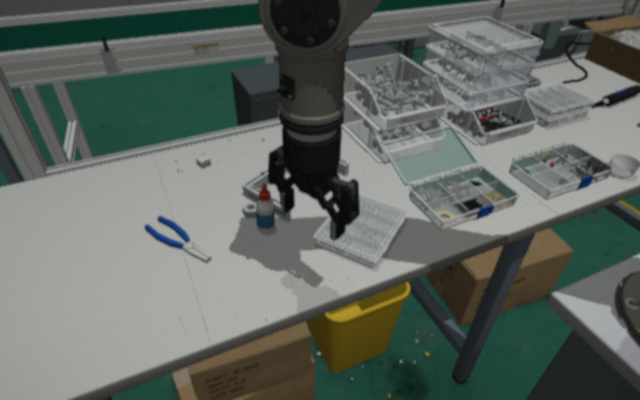

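View pics/t2.png

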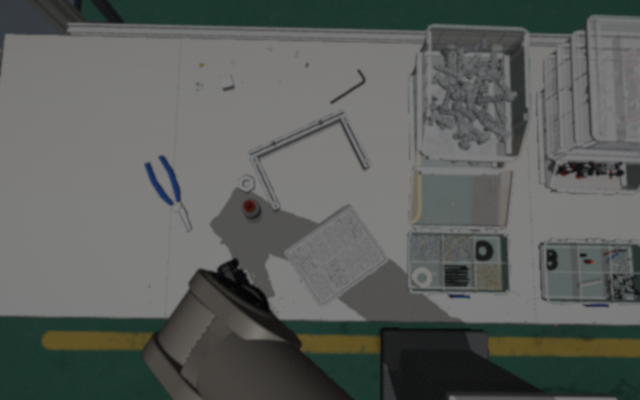

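Run:
```python
from h import *
from station import *
o=get_obs();q=o["tool_rot"]; M=R.from_quat([q[1],q[2],q[3],q[0]]).as_matrix()
r=read_camera("scene");c=cam(r)
x0,y0=240,140;z=5
img=cv2.resize(r["color"][y0:y0+120,x0:x0+150,::-1].copy(),None,fx=z,fy=z,interpolation=2)
for h,col in((.0726,(0,0,255)),(.06,(0,255,0))):
  for s in(-1,1):
    P=np.array([[s*a,b,h] for a,b in((.0425,-.011),(.0425,.011),(.057,.011),(.057,-.011))])@M.T+o["eef_pos"]
    u=(proj(c,P)-[x0,y0]+.5)*z-.5; cv2.polylines(img,[np.round(u).astype(int)],True,col,1)
cv2.imwrite("pics/s3.png",img)
```

```text
(no output)
```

View pics/s3.png

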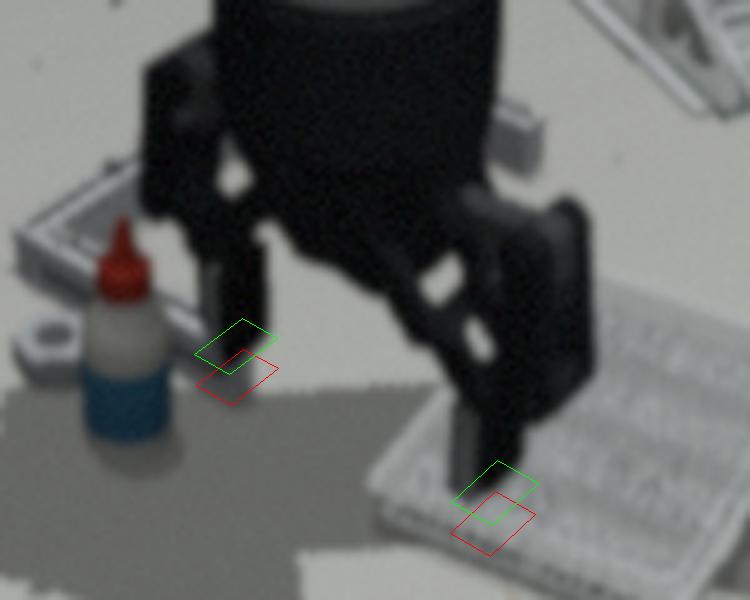

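Request:
apply_moves(
  moves=[
    [[0,0.6,1.0],[0,0,0],1],
    [[0,1.0,2.2],[0,0,0],1],
    [[0,1.2,3.4],[0,0,0],1],
    [[0,1.2,4.5],[0,0,0],1],
    [[0,1.2,5.0],[0,0,0],1],
    [[0,1.2,5.26],[0,0,0.0],1],
    [[0,1.2,5.26],[0,0,0.0],1],
  ],
)

```text
t: 2.95
eef_pos: [0.3428, 0.4896, 0.069]
tool_rot: [-0.0, 0.974, 0.226, 0.0]
contact_force: [0.1, 0.0, 0.7]
gripper_width: 0.998
```

Run:
```python
from h import *
from station import *
goal(-.137,.091,.069,0)
o=get_obs();q=o["tool_rot"]; M=R.from_quat([q[1],q[2],q[3],q[0]]).as_matrix()
r=read_camera("scene");c=cam(r)
x0,y0=240,140;z=5
img=cv2.resize(r["color"][y0:y0+120,x0:x0+150,::-1].copy(),None,fx=z,fy=z,interpolation=2)
for h,col in((.069,(0,0,255)),(.06,(0,255,0))):
  for s in(-1,1):
    P=np.array([[s*a,b,h] for a,b in((.0425,-.011),(.0425,.011),(.057,.011),(.057,-.011))])@M.T+o["eef_pos"]
    u=(proj(c,P)-[x0,y0]+.5)*z-.5; cv2.polylines(img,[np.round(u).astype(int)],True,col,1)
cv2.imwrite("pics/s4.png",img)
```

```text
shift [-0.012  2.785  0.   ] turn [-0.003 -0.003  0.005] now lane [-136.8  160.6] z 69.0 yaw rel 0.05 F [0.1 0.  0.7] t 2.95 w 1.0
```

View pics/s4.png

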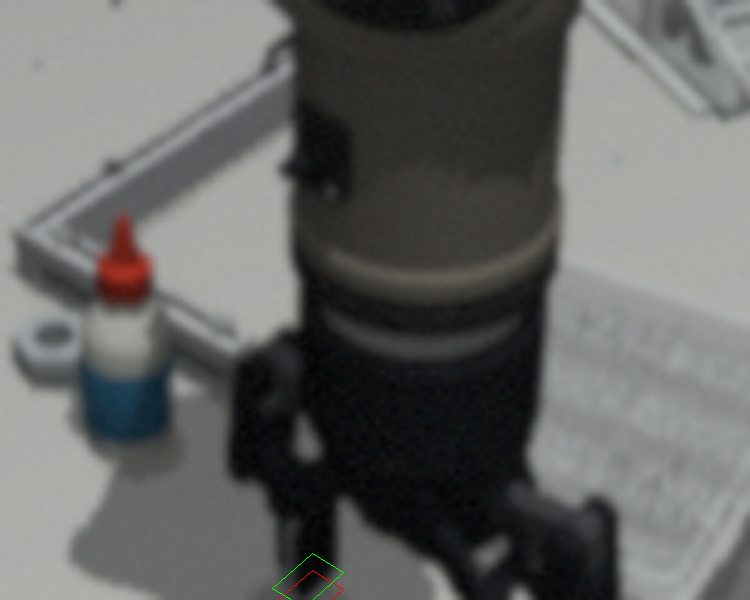

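Request:
apply_moves(
  moves=[
    [[0,0.3,0],[0,0,0],1],
    [[0,0.6,0],[0,0,0],1],
    [[0,0.8,0],[0,0,0],1],
    [[0,1.0,0],[0,0,0],1],
    [[0,1.2,0],[0,0,0],1],
    [[0,1.4,0],[0,0,0],1],
    [[0,1.6,0],[0,0,0],1],
    [[0,1.75,0],[0,0,0],1],
    [[0,1.9,0],[0,0,0],1],
    [[0,2.05,0],[0,0,0],1],
    [[0,2.2,0],[0,0,0],1],
    [[0,2.35,0],[0,0,0],1],
    [[0,2.35,0],[0,0,0],1],
  ],
)

```text
t: 4.62
eef_pos: [0.3689, 0.4356, 0.0686]
tool_rot: [0.0, 0.974, 0.226, -0.0]
contact_force: [-0.9, -0.1, 1.6]
gripper_width: 0.999
```

```bash
cat > see.py <<'E'
import sys
from h import *
from station import *
n,lx,ly,z,j=sys.argv[1],*map(float,sys.argv[2:6])
goal(lx,ly,z,j)
r=read_camera("top"); c=cam(r); z=600/220
img=cv2.resize(r["color"][110:330,210:430,::-1].copy(),(600,600),interpolation=2)
img=cv2.convertScaleAbs(img,alpha=1.6)
for q in LANE[:3]: 
    u=(proj(c,place(LP,q))-[210,110]+.5)*z-.5; cv2.polylines(img,[np.round(u).astype(int)],True,(0,255,255),1)
cv2.imwrite(f"pics/{n}.png",img)
r=read_camera("scene"); img=cv2.resize(r["color"][110:290,210:450,::-1].copy(),(800,600),interpolation=2); cv2.imwrite(f"pics/{n}s.png",img)
E
python3 see.py a1 -.137 .091 .069 0
```

```text
shift [ 0.002  0.387 -0.015] turn [ 0.003  0.002 -0.002] now lane [-137.   100.7] z 68.6 yaw rel -0.02 F [-0.9 -0.1  1.6] t 4.62 w 1.0
```

View pics/a1.png

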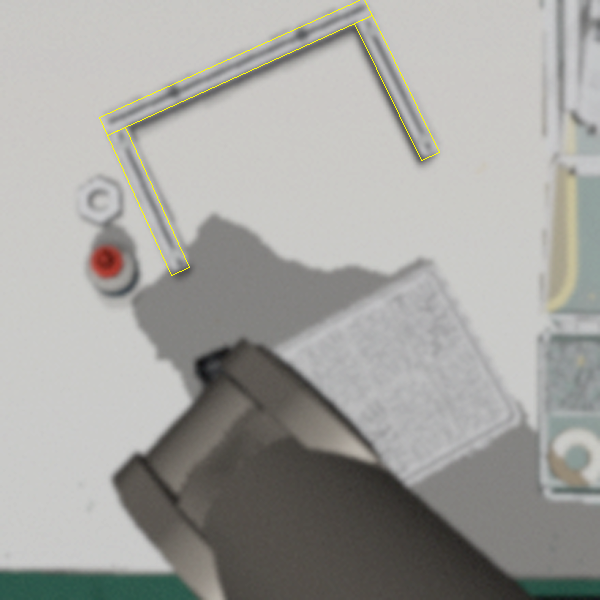

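Run:
```python
from h import *
from station import *
r=read_camera("top"); c=cam(r)
x0,y0,z=300,195,5.5
img=cv2.resize(r["color"][y0:y0+105,x0:x0+135,::-1].copy(),None,fx=z,fy=z,interpolation=2)
cv2.imwrite("pics/a1z.png",cv2.convertScaleAbs(img,alpha=1.7))
```

```text
(no output)
```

View pics/a1z.png

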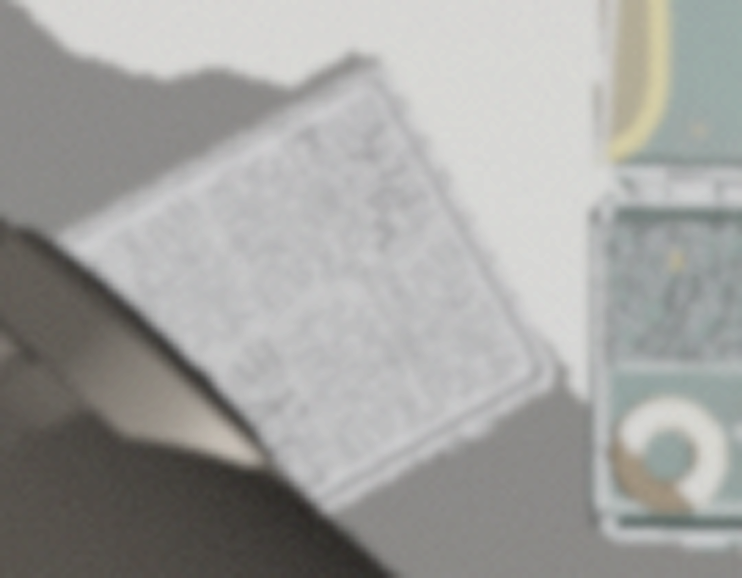

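View pics/a1s.png

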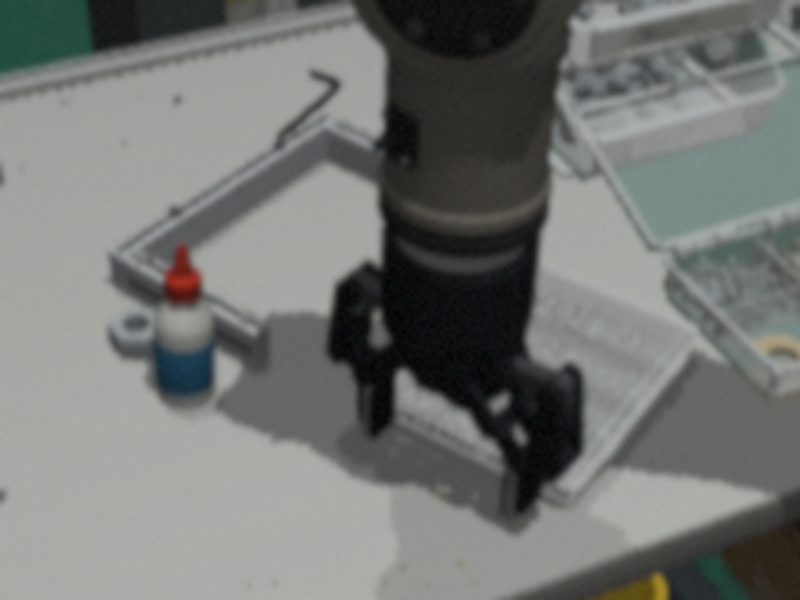

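Run:
```python
from h import *
from station import *
r=read_camera("top"); c=cam(r)
f=lambda p:(np.array(p)+.5)/5.5-.5+[300,195]
W=[ray(c,f(p),.026)[:2] for p in ((65,238),(372,60),(556,365),(330,508))]
L=[w2l(p)*1e3 for p in W]; print(np.round(L,1))
L=np.array(L)
d=L[1]-L[0]; print("front yaw",np.degrees(np.arctan2(d[0],-d[1])))
d=L[1]-L[2]; print("right yaw",np.degrees(np.arctan2(d[1],d[0])),np.linalg.norm(d))
d=L[2]-L[3]; print("rear yaw",np.degrees(np.arctan2(d[0],-d[1])))
for p in((597,205),(597,520)): print("comp",w2l(ray(c,f(p),.04))*1e3, ray(c,f(p),.04)); 
print("corner w",W[2])
```

```text
[[ -78.2   58.6]
 [ -67.5  -64.7]
 [-189.3  -75.9]
 [-199.7   15.6]]
front yaw 4.960574914810887
right yaw 5.27685326675737 122.33290825397081
rear yaw 6.494439097007562
comp [-145.54867013 -110.34898297] [0.45413507 0.24237355 0.04      ]
comp [-240.10983414  -62.95976002] [0.3483682  0.24333249 0.04      ]
corner w [0.39972813 0.25403586]
```

Request:
apply_moves(
  moves=[
    [[0,-0.6,0],[0,0,0],1],
    [[0,-1.6,-0.4],[0,0,0],1],
    [[0,-1.6,-1.5],[0,0,0],1],
    [[-0.3,-1.6,-3.0],[0,0,-0.8],1],
    [[-1.0,-1.2,-3.0],[0,0,-1.6],1],
    [[-1.8,-0.6,-3.0],[0,0,-2.5],1],
    [[-2.6,0.0,-3.0],[0,0,-3.4],1],
    [[-3.2,0.6,-3.0],[0,0,-4.3],1],
    [[-3.64,1.2,-3.0],[0,0,-5.2],1],
    [[-3.64,1.8,-3.0],[0,0,-6.1],1],
    [[-3.64,2.4,-3.0],[0,0,-7.0],1],
    [[-3.64,3.0,-3.0],[0,0,-8.0],1],
    [[-3.64,3.43,-3.0],[0,0,-9.0],1],
    [[-3.64,3.43,-3.0],[0,0,-9.0],1],
    [[-3.64,3.43,-3.0],[0,0,-9.0],1],
  ],
)

```text
t: 6.7
eef_pos: [0.3244, 0.3202, 0.1438]
tool_rot: [-0.0, 0.53, 0.848, 0.0]
contact_force: [-0.4, 0.0, 1.1]
gripper_width: 0.998
```

```bash
python3 see.py a2 -.228 .015 .069 90; python3 -c "
from station import *;print(get_obs()['q'])"
```

```text
shift [-0.067 -0.009  2.991] turn [ 0.002 -0.004 -0.012] now lane [-227.8   16.6] z 143.8 yaw rel 89.88 F [-0.4  0.   1.1] t 6.7 w 1.0
[-0.73029139  0.37228404 -0.21830094  2.18633381  0.14052825  0.59524176
  0.97514105]
```

View pics/a2.png

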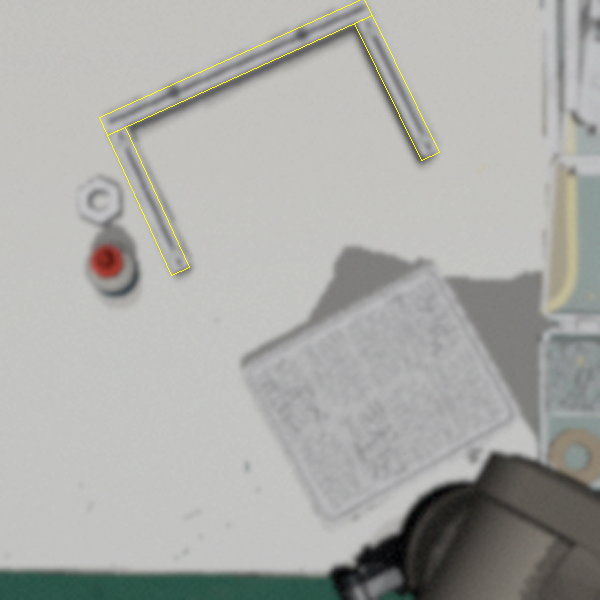

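View pics/a2s.png

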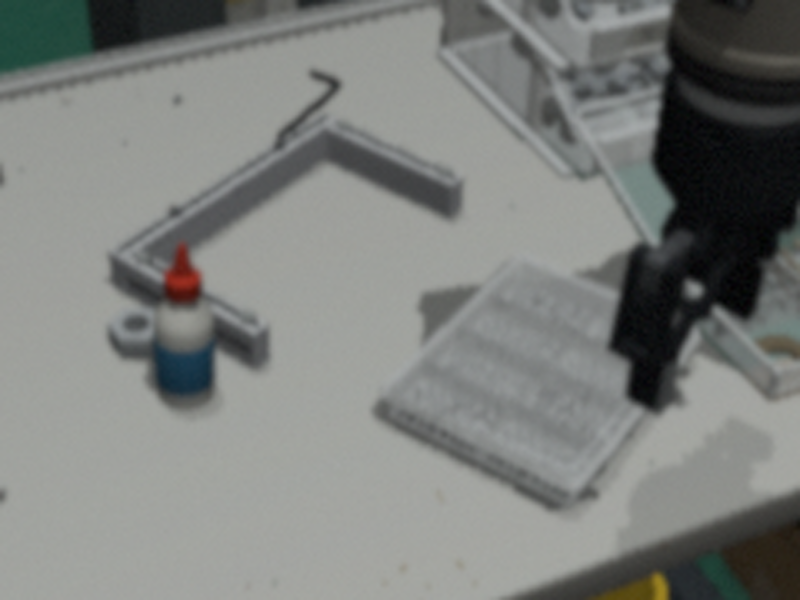

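```bash
cat > bf.py <<'E'
from h import *
from station import *
def boxfit(uv,c,iz=.026):
    # corners FL,FR,RR,RL in px; free inset
    def res(p):
        P=BOX.copy(); P[:,:2]-=np.sign(P[:,:2])*p[3]; return (proj(c,place(p[:3],P))-uv).ravel()
    s=least_squares(res,[.42,.37,.55,0],x_scale=[.1,.1,.1,.01]); p=s.x
    print("box lane",np.round(w2l(p)*1e3,1),"yaw",round(np.degrees(p[2]-LP[2]),2),"inset",round(p[3]*1e3,1),"res",np.round(s.fun,1)); return p
def z(l): return (np.array(l)+.5)/(600/220)-.5+[210,110]
E
python3 - <<'E'
from bf import *
c=cam(read_camera("top"))
boxfit(z([(204,385),(380,262),(482,407),(302,533)]),c)
boxfit(z([(241,362),(431,262),(517,412),(325,523)]),c)
E
```

```text
box lane [-127.2   31.2] yaw 9.4 inset 4.3 res [-0.5  0.2  0.5  0.3 -0.1 -0.3  0.1 -0.1]
box lane [-133.6    6.3] yaw 3.43 inset 4.0 res [-0.1  0.7 -0.  -0.6  0.   0.7  0.1 -0.7]
```

Request:
apply_moves(
  moves=[
    [[-0.05,0,1.0],[0,0,0],1],
    [[-0.05,0,2.0],[0,0,0],1],
    [[-0.05,0,2.7],[0,0,0],1],
    [[-0.05,0,3.0],[0,0,0],1],
    [[-0.05,0,3.0],[0,0,0],1],
  ],
)

```text
t: 7.48
eef_pos: [0.325, 0.3183, 0.0685]
tool_rot: [-0.0, 0.529, 0.849, -0.0]
contact_force: [-0.0, -0.6, -0.1]
gripper_width: 0.998
```

```bash
python3 see.py a3 -.176 .015 .069 90
```

```text
shift [ 0.013  2.083 -0.022] turn [-0.003  0.001  0.003] now lane [-228.1   14.6] z 68.5 yaw rel 90.03 F [-0.  -0.6 -0.1] t 7.47 w 1.0
```

View pics/a3s.png

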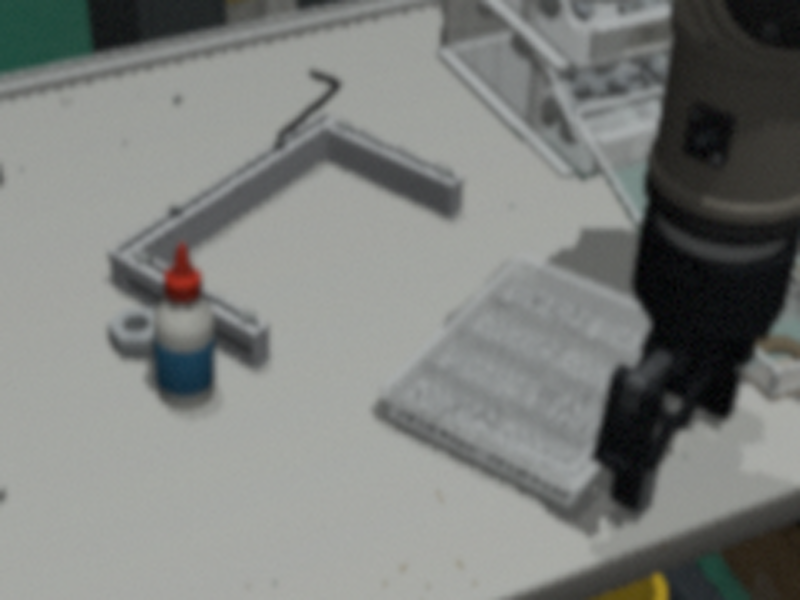

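Clear of everything. The left finger stands behind the box's rear-left part; push forward.

Request:
apply_moves(
  moves=[
    [[0,0.3,0],[0,0,0],1],
    [[0,0.5,0],[0,0,0],1],
    [[0,0.65,0],[0,0,0],1],
    [[0,0.8,0],[0,0,0],1],
    [[0,0.95,0],[0,0,0],1],
    [[0,1.1,0],[0,0,0],1],
    [[0,1.25,0],[0,0,0],1],
    [[0,1.4,0],[0,0,0],1],
    [[0,1.55,0],[0,0,0],1],
    [[0,1.7,0],[0,0,0],1],
    [[0,1.85,0],[0,0,0],1],
    [[0,1.95,0],[0,0,0],1],
    [[0,1.95,0],[0,0,0],1],
  ],
)

```text
t: 9.2
eef_pos: [0.3696, 0.34, 0.0688]
tool_rot: [0.0, 0.529, 0.849, 0.001]
contact_force: [0.2, 0.1, -0.1]
gripper_width: 1.002
```

```bash
python3 see.py a4 -.176 .015 .069 90
```

```text
shift [ 0.019  0.102 -0.009] turn [ 0.006 -0.002  0.002] now lane [-178.5   14.5] z 68.8 yaw rel 90.02 F [ 0.2  0.1 -0.1] t 9.2 w 1.0
```

View pics/a4.png

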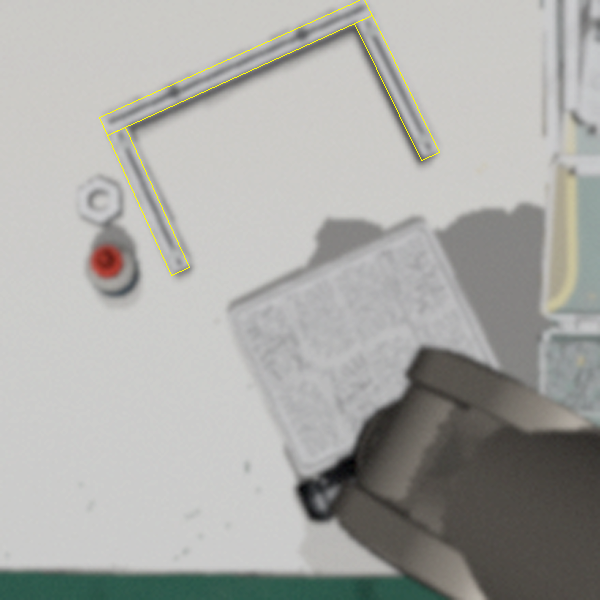

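View pics/a4s.png

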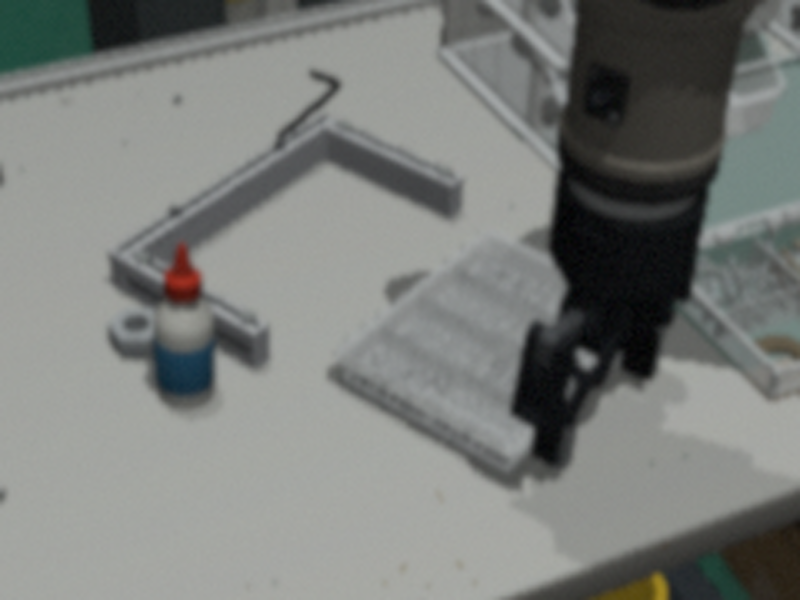

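Run:
```python
from bf import *
r=read_camera("top");c=cam(r)
i=r["color"][185:285,285:400,::-1]; i=cv2.resize(i,None,fx=6,fy=6,interpolation=2); cv2.imwrite("pics/a4z.png",cv2.convertScaleAbs(i,alpha=1.7))
for p in z([(229,306),(422,219),(495,358),(300,470)]): print(np.round(w2l(ray(c,p,.026))*1e3,1))
```

```text
[-36.3  76.4]
[-38.1 -73. ]
[-147.8  -76.4]
[-159.6   79.5]
```

View pics/a4z.png

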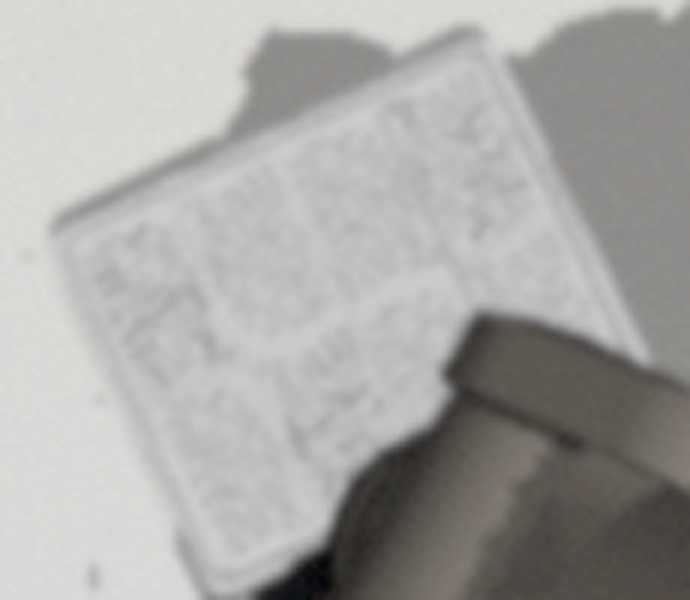

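Request:
apply_moves(
  moves=[
    [[0,0.15,0],[0,0,0],1],
    [[0,0.3,0],[0,0,0],1],
    [[0,0.45,0],[0,0,0],1],
    [[0,0.6,0],[0,0,0],1],
    [[0,0.75,0],[0,0,0],1],
    [[0,0.9,0],[0,0,0],1],
    [[0,1.05,0],[0,0,0],1],
    [[0,1.2,0],[0,0,0],1],
    [[0,1.2,0],[0,0,0],1],
  ],
)

```text
t: 10.48
eef_pos: [0.3967, 0.3533, 0.0688]
tool_rot: [0.0, 0.529, 0.849, 0.001]
contact_force: [0.4, -0.1, 0.1]
gripper_width: 0.998
```

```bash
python3 see.py a5 -.031 .015 .069 90
python3 - <<'E'
from bf import *
r=read_camera("top");c=cam(r)
i=r["color"][160:260,275:390,::-1]; i=cv2.resize(i,None,fx=6,fy=6,interpolation=2); cv2.imwrite("pics/a5z.png",cv2.convertScaleAbs(i,alpha=1.7))
E
```

```text
shift [ 1.800e-02  4.691e+00 -1.000e-03] turn [ 0.009 -0.003  0.001] now lane [-148.3   14.5] z 68.8 yaw rel 90.01 F [ 0.4 -0.1  0.1] t 10.47 w 1.0
```

View pics/a5.png

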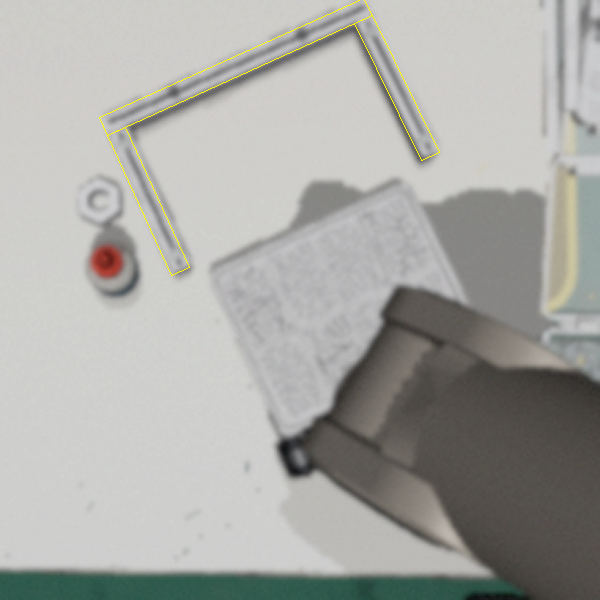

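View pics/a5z.png

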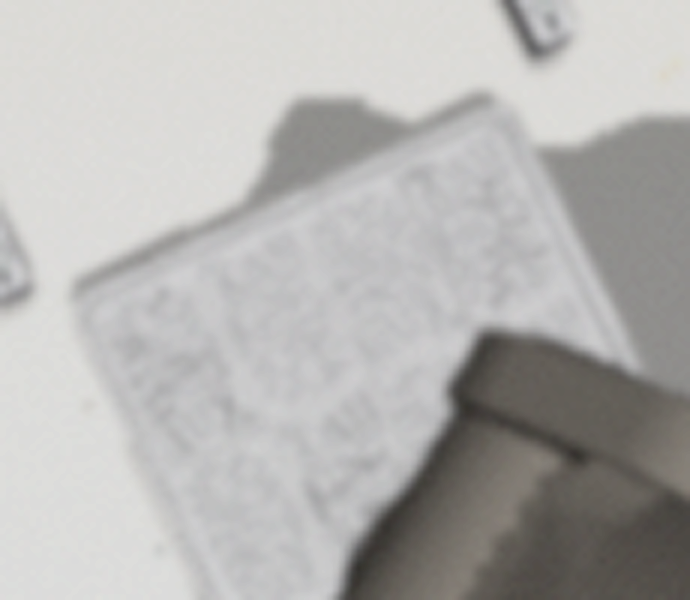

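Run:
```python
from bf import *
c=cam(read_camera("top"))
f=lambda p:(np.array(p)+.5)/6-.5+[275,160]
for n,p in dict(L1=(78,310),L2=(198,590),R1=(523,125),R2=(637,360),F1=(72,290),F2=(490,95),railL=(32,290),railR=(538,57)).items():
    print(n,*[np.round(w2l(ray(c,f(p),h))*1e3,1) for h in(.026,.01,.03)])
```

```text
L1 [-12.9  78.4] [-11.1  78.4] [-13.3  78.4]
L2 [-109.3   81.1] [-109.3   81.2] [-109.3   81.1]
R1 [-19.1 -76.4] [-17.4 -79.3] [-19.5 -75.7]
R2 [-102.8  -76.3] [-102.7  -79.1] [-102.9  -75.6]
F1 [-6.2 77.4] [-4.3 77.4] [-6.7 77.4]
F2 [ -5.7 -71.1] [ -3.8 -73.8] [ -6.2 -70.4]
railL [-0.9 89. ] [ 1.2 89.2] [-1.4 88.9]
railR [ -1.1 -90.6] [  1.  -93.7] [ -1.6 -89.8]
```

Request:
apply_moves(
  moves=[
    [[0,0.2,0],[0,0,0],1],
    [[0,0.4,0],[0,0,0],1],
    [[0,0.6,0],[0,0,0],1],
    [[0,0.8,0],[0,0,0],1],
    [[0,1.0,0],[0,0,0],1],
    [[0,1.2,0],[0,0,0],1],
    [[0,1.4,0],[0,0,0],1],
    [[0,1.6,0],[0,0,0],1],
    [[0,1.8,0],[0,0,0],1],
    [[0,2.0,0],[0,0,0],1],
    [[0,2.0,0],[0,0,0],1],
  ],
)

```text
t: 12.05
eef_pos: [0.4417, 0.3754, 0.0689]
tool_rot: [0.0, 0.529, 0.849, 0.001]
contact_force: [0.6, 1.1, 0.3]
gripper_width: 1.0
```

```bash
python3 see.py a6 -.031 .015 .069 90
python3 - <<'E'
from bf import *
r=read_camera("top");c=cam(r)
i=r["color"][130:230,260:375,::-1]; i=cv2.resize(i,None,fx=6,fy=6,interpolation=2); cv2.imwrite("pics/a6z.png",cv2.convertScaleAbs(i,alpha=1.7))
E
```

```text
shift [ 0.018  2.687 -0.   ] turn [ 0.009 -0.003  0.001] now lane [-98.2  14.5] z 68.9 yaw rel 90.01 F [0.6 1.1 0.3] t 12.05 w 1.0
```

View pics/a6z.png

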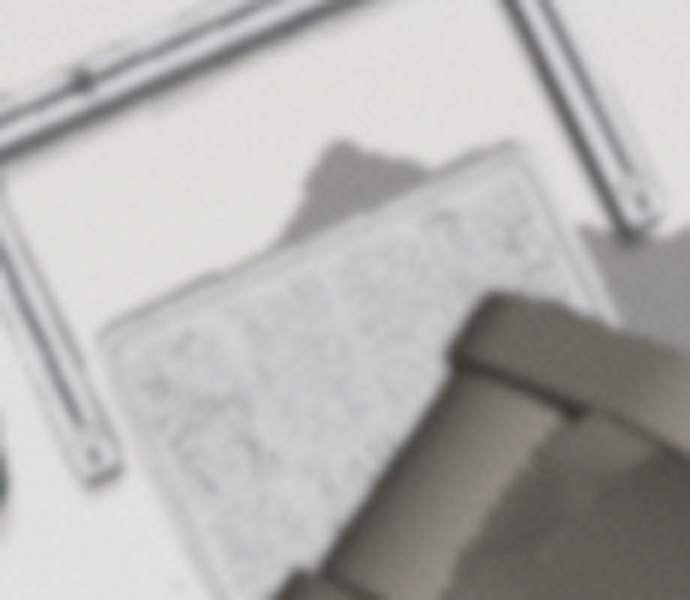

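Request:
apply_moves(
  moves=[
    [[0,0.2,0],[0,0,0],1],
    [[0,0.4,0],[0,0,0],1],
    [[0,0.6,0],[0,0,0],1],
    [[0,0.8,0],[0,0,0],1],
    [[0,1.0,0],[0,0,0],1],
    [[0,1.2,0],[0,0,0],1],
    [[0,1.4,0],[0,0,0],1],
    [[0,1.6,0],[0,0,0],1],
    [[0,1.8,0],[0,0,0],1],
    [[0,2.0,0],[0,0,0],1],
    [[0,2.2,0],[0,0,0],1],
    [[0,2.3,0],[0,0,0],1],
    [[0,2.4,0],[0,0,0],1],
    [[0,2.4,0],[0,0,0],1],
  ],
)

```text
t: 13.95
eef_pos: [0.4951, 0.4015, 0.0687]
tool_rot: [0.0, 0.529, 0.849, 0.0]
contact_force: [-0.3, -0.4, -0.0]
gripper_width: 0.998
```

```bash
python3 see.py a7 -.031 .015 .069 90
python3 - <<'E'
from bf import *
r=read_camera("top");c=cam(r)
i=r["color"][110:210,255:370,::-1]; i=cv2.resize(i,None,fx=6,fy=6,interpolation=2); cv2.imwrite("pics/a7z.png",cv2.convertScaleAbs(i,alpha=1.7))
E
```

```text
shift [ 0.02   0.309 -0.013] turn [ 0.005 -0.001  0.003] now lane [-38.7  14.5] z 68.7 yaw rel 90.03 F [-0.3 -0.4 -0. ] t 13.95 w 1.0
```

View pics/a7z.png

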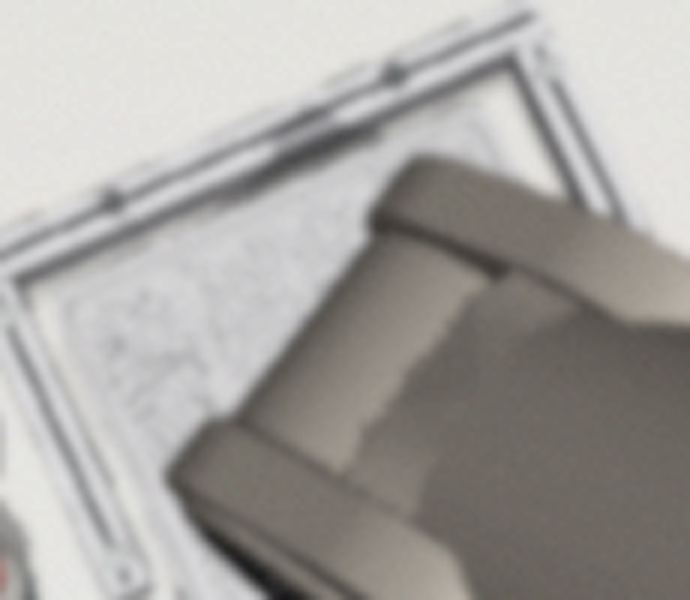

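Request:
apply_moves(
  moves=[
    [[0,0.06,0],[0,0,0],1],
    [[0,0.12,0],[0,0,0],1],
    [[0,0.18,0],[0,0,0],1],
    [[0,0.24,0],[0,0,0],1],
    [[0,0.24,0],[0,0,0],1],
  ],
)

```text
t: 14.72
eef_pos: [0.5004, 0.4041, 0.0687]
tool_rot: [0.0, 0.529, 0.849, 0.0]
contact_force: [-1.7, -1.4, 1.2]
gripper_width: 0.996
```

Request:
apply_moves(
  moves=[
    [[0,0.04,0],[0,0,0],1],
    [[0,0.08,0],[0,0,0],1],
    [[0,0.08,0],[0,0,0],1],
  ],
)

```text
t: 15.1
eef_pos: [0.5019, 0.4048, 0.0686]
tool_rot: [-0.0, 0.529, 0.849, -0.0]
contact_force: [-4.2, -1.3, 3.4]
gripper_width: 1.002
```

Request:
apply_moves(
  moves=[
    [[0,0.03,0],[0,0,0],1],
    [[0,0.06,0],[0,0,0],1],
    [[0,0.06,0],[0,0,0],1],
  ],
)

```text
t: 15.48
eef_pos: [0.5021, 0.4049, 0.0685]
tool_rot: [-0.001, 0.529, 0.849, -0.001]
contact_force: [-7.7, -4.5, 6.4]
gripper_width: 1.001
```

```bash
python3 see.py a8 -.031 .015 .069 90
python3 - <<'E'
from bf import *
r=read_camera("top");c=cam(r)
i=r["color"][110:210,255:370,::-1]; i=cv2.resize(i,None,fx=6,fy=6,interpolation=2); cv2.imwrite("pics/a8z.png",cv2.convertScaleAbs(i,alpha=1.7))
E
```

```text
shift [ 0.018  0.    -0.019] turn [-0.016  0.003  0.004] now lane [-31.   14.6] z 68.5 yaw rel 90.04 F [-7.7 -4.5  6.4] t 15.47 w 1.0
```

View pics/a8z.png

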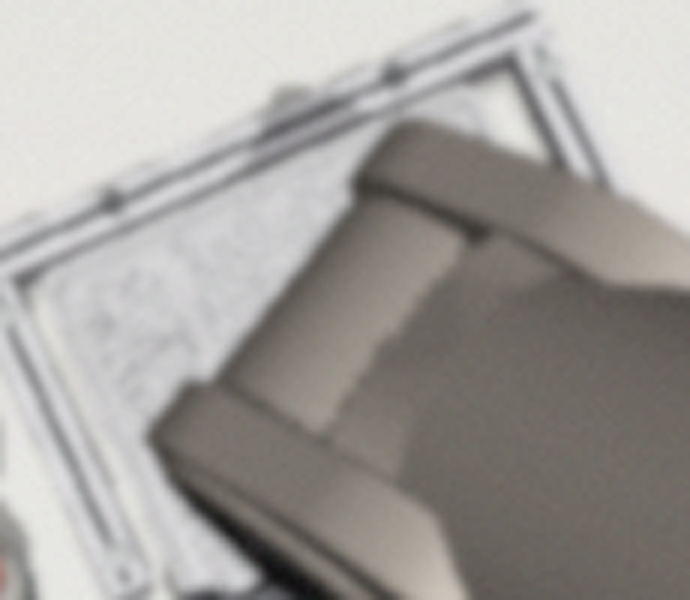

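View pics/a8s.png

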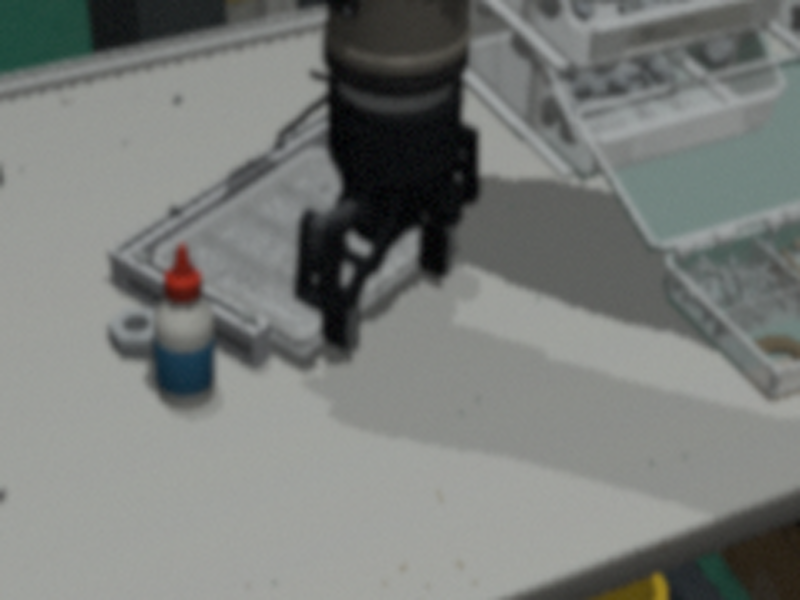

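Request:
apply_moves(
  moves=[
    [[0,-0.2,0],[0,0,0],1],
    [[0,-0.8,0],[0,0,0],1],
    [[0,-1.6,-0.2],[0,0,0],1],
    [[0,-2.4,-1.0],[0,0,0],1],
    [[0,-3.4,-2.5],[0,0,0],1],
    [[0,-4.4,-4.0],[0,0,0],1],
    [[1.0,-5.4,-5.5],[0,0,0],1],
    [[2.0,-6.4,-6.5],[0,0,0],1],
    [[3.0,-6.8,-7.0],[0,0,0],1],
    [[3.0,-6.8,-7.0],[0,0,0],1],
    [[3.0,-6.8,-7.0],[0,0,0],1],
  ],
)

```text
t: 17.0
eef_pos: [0.3181, 0.397, 0.2432]
tool_rot: [0.0, 0.529, 0.848, -0.0]
contact_force: [0.6, 0.2, 0.8]
gripper_width: 1.002
```

```bash
python3 see.py a9 -.031 .015 .069 90
python3 - <<'E'
from bf import *
r=read_camera("top");c=cam(r)
i=r["color"][105:220,240:380,::-1]; i=cv2.resize(i,None,fx=5,fy=5,interpolation=2); cv2.imwrite("pics/a9z.png",cv2.convertScaleAbs(i,alpha=1.7))
E
```

```text
shift [-2.927  6.749  6.969] turn [ 0.     0.005 -0.001] now lane [-199.7   88.3] z 243.2 yaw rel 89.99 F [0.6 0.2 0.8] t 17.0 w 1.0
```

View pics/a9z.png

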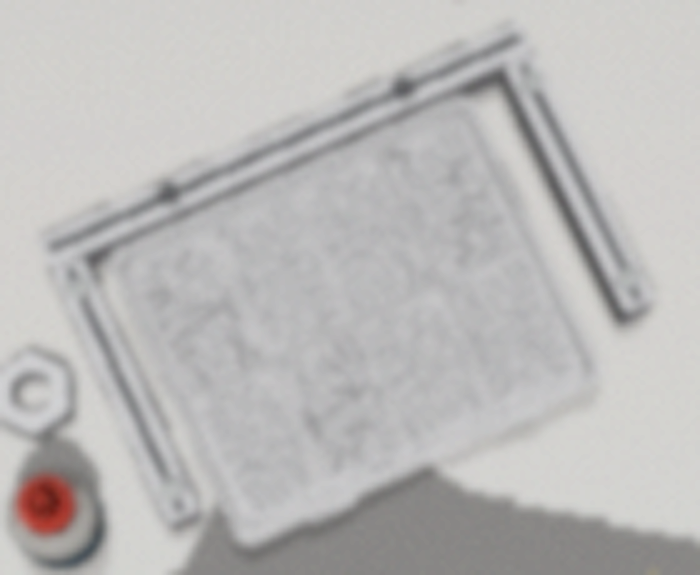

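View pics/a9s.png

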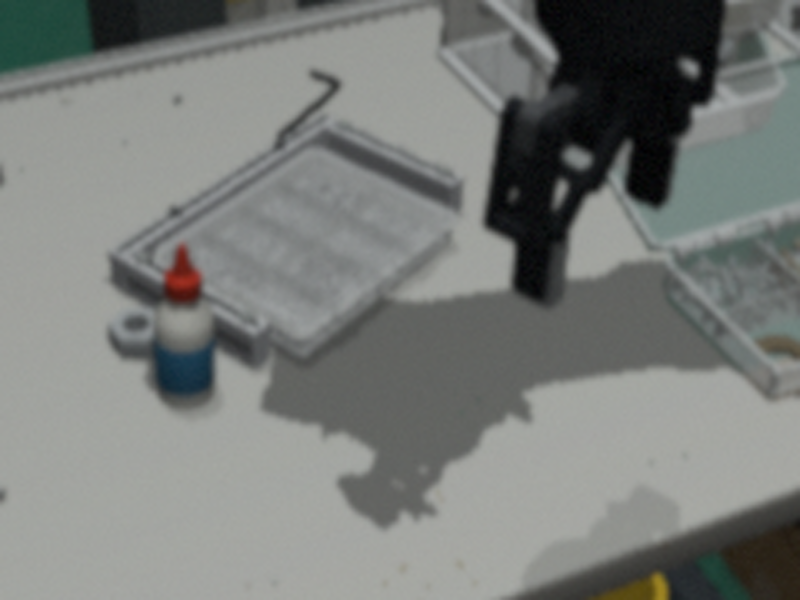

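Run:
```python
from bf import *
c=cam(read_camera("top"))
f=lambda p:(np.array(p)+.5)/5-.5+[240,105]
for n,p in dict(RL=(240,550),RR=(596,398),R1=(480,130),R2=(590,360),L1=(112,275),L2=(222,515),FL=(120,258),FR=(470,102)).items(): print(n,np.round(w2l(ray(c,f(p),.026))*1e3,1))
for q,h in(("oil_bottle",.1),("nut",.016)):
    d=silhouettes("top",q); 
    if d: print(q,ray(c,d[0]["pixel"][::-1],h))
```

```text
RL [-18.7  81. ]
RR [-23.3 -68. ]
R1 [ 91.7 -73.1]
R2 [ -8.9 -72.4]
L1 [99.5 81.3]
L2 [-3.6 81.7]
FL [104.4  75.7]
FR [103.5 -74.4]
oil_bottle [0.48344101 0.52898333 0.1       ]
nut [0.55207191 0.55458262 0.016     ]
```

```bash
python3 -c "
from station import *;print(hand_in())"
```

```text
the job is handed in; nothing more can be done
None
```

The box is home: its front edge rests against the stop bar, square between the rails, and I handed the job in at about 17 s of the 64 s.

**How it went:**
- I pushed the box from its left side with the open fingers to bring it onto the centre line.
- That push left it about 4–5° out of square. Pushing further right would have run it close to the compartment box, so I squared it with a two-finger push on its rear face instead, still before the mouth.
- I then pushed it straight down the lane. The wrist force rose to about 11 N while the tool stopped moving at lane x = −31 mm, which is where the box's home position predicts.
- I backed off and raised the arm clear of everything.

**Last checks (top camera):**
- **Box:** yaw is within about 0.5° by its front and side edges, and its centre is about 4 mm left of the centre line. That leaves visible gaps of about 6–9 mm to the left rail and more to the right.
- **Rails:** none of the pictures shows the box or the robot touching a rail.
- **Bottle and nut:** both look unmoved in the pictures, and the robot never came near them.

**Where readings disagreed:**
- **Front edge:** the lid rim reads about 104 mm instead of 110 mm. I take this to be the roughly 4 mm inset of the rim seen in the earlier fits, and rely on the force rise as the evidence of contact with the bar.
- **Rear corners:** the rounded corners alone suggested about −1.7° of yaw, against the straight edges.
- **Bottle and nut positions:** the network's readings differed by about 4 mm from the first ones, which I put down to noise.

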